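# Drop the kickstand and hold the frame stub upright

### The job

Get the small scooter-frame stub in the welding jig ready for tacking: while it still leans back on its rests, push its kickstand down past dead centre so that it snaps fully down. Then take the frame by its top tube, swing it upright without letting it fall over to the far side, and finish still holding the tube with the frame upright and still (let go, it would tip). Leave the other things on the bench where they are.

Things in the scene. Friction and masses are not known exactly. Their poses are not given: they have to be found in the camera images.
- jig: welding jig fixed to the bench: dark steel plate, jig x -90 to 90, y -145 to 105, 12 mm thick, with two lugs carrying the frame's hub axis, which runs along jig y through (0, 0, 40) mm, and two rubber-faced rest posts, 125 mm high, at x -71, y -85 and +45, on which the frame leans. Origin on the bench surface. Bystanders around it are 6 to 50 mm high.
- frame (a joint): tipping angle of the frame stub about the hub axis (nearly frictionless), rad: 0 upright, -0.5 leaning to jig -x on the rests (start), +0.2 fallen to jig +x. 0.7 to 1.1 kg, its centre about 70 mm above the hub axis: let go, it falls; 1.5 to 2.5 N at the top tube raises it. A flat aluminium loop: hub below, uprights 24 mm thick at jig y -85 and +45, thin brace, top tube.
- tube_grip (a point): point on the centre line of the frame's round aluminium top tube (28 mm thick, 160 mm long, jig y -100 to +60), midway between the uprights (jig y -20), 165 mm above the hub axis along the frame's up axis (the point's z; its y along the tube): the place to hold. Pinched across from above with the fingers vertical, the tube turns in the grip as the frame swings.
- kickstand (a joint): angle of the kickstand on the frame, rad. 0 = stowed (start): the leg points to jig +y, past the frame's end, rising 0.15 rad. Grows as its tip goes down, swinging parallel to the frame's (leaning) plane; 1.5 = fully down at its stop. An over-centre spring pulls to the nearer stop: 2 to 2.5 N at the tip when stowed, nothing at dead centre (0.75); past that it snaps down by itself.
- kick_pivot (a point): centre of the kickstand's pivot boss (24 mm across, 14 mm thick), at jig y +45 mm, 80 mm above the hub axis along the frame's up axis, and 35 mm off the frame's plane on its +x side (the upper side while it leans).
- kick_tip (a point): centre of the rubber ball foot (16 mm across) at the end of the kickstand leg, 95 mm from the pivot. The leg is a straight dark steel bar 12 mm wide (along the pivot axis) and 10 mm thick.
- wrench: dark steel wrench, 160 mm long, lying flat beside the jig plate, on its far (+x) side; a bystander. Origin under its middle.
- core: small stack of steel laminations, 60 x 36 x 45 mm high, on the robot's side of the jig; a bystander. Origin at its underside.
- offcut: short aluminium tube offcut standing on end, 28 mm across, 50 mm high, beyond the right (-y) end of the jig plate; a bystander. Origin at its underside.
- magnet: flat square welding magnet, 70 x 70 x 18 mm high, off the far left (+x, +y) corner of the jig plate; a bystander. Origin at its underside.
- hammer: hammer, 240 mm long, lying to the robot's left; a bystander. Origin at its underside.
- brush: bench brush, 180 mm long, lying to the far left; a bystander. Origin at its underside.
- spool: black spool, 100 mm across, 53 mm high, standing flat to the robot's right; a bystander. Origin at its underside.
- jar: glass jar with steel cap, 66 mm across, 100 mm high, to the robot's right; a bystander. Origin at its underside.

How it is judged (in metres and radians):
On the way, in this order (a step that is already met when the one before it is completed fails the run):
1. the kickstand is fully down while the frame still leans on its rests (value of joint kickstand above 1.35 rad and value of joint frame below -0.3 rad), for 0.2 s.
2. the frame is upright, held by the top tube (value of joint frame between -0.08 and 0.08 rad and value of joint kickstand above 1.35 rad and contact force between the fingers and frame_c0 above 2 N), for 0.2 s.
At the end, for the whole second after the job is handed in: The program finishes holding: the kickstand is down (joint above 1.35 rad), the frame is within 0.08 rad of upright and still (under 0.05 rad/s), and the fingers press on the top tube with more than 2 N (all of step 2 and velocity of joint frame between -0.05 and 0.05 rad/s); the arm keeps its last pose, push and grip.
It fails at once if the frame fell over to the far (kickstand) side (value of joint frame above 0.16 rad).
It fails at once if a bystander was knocked or moved by more than 30 mm (distance of any of wrench, core, offcut, magnet, hammer, brush, spool, jar from where it was at the start of the episode above 0.03 m).
It also fails if it takes over 48 s, if anything falls off the work surface, if the arm or the gripper's body presses on something with over 40 N, if the wrist force passes 120 N, or if a joint passes its speed limit or range.

### The arm

A 6-joint arm with a two-finger parallel gripper is mounted at the origin on the work surface. World frame = base frame: x ahead of the robot, y to its left, z up, the work surface at z = 0. Lengths are in m, angles in degrees, forces in N, time in s.
With the tool pointing down it reaches from about 0.4 to 0.825 m from the base axis. Payload 7 kg.
Tool frame: the origin (TCP) lies midway between the tips of the shut fingers; the grasp point (between the pads) lies 19 mm behind it (r.grip_point_offset is the z of the grasp point in the tool frame, in m); z points along the fingers, y is the line along which they close (so a half turn about z gives the same grasp; the last joint's range is limited). The gripper opens to 88 mm and grips with 3 to 60 N. Pads are 19 mm wide; open, the fingers measure 130 mm over their backs; the gripper's body (78 mm by 193 mm) begins 47 mm behind the grasp point.
Start: joints at [83.142, 20.546, 0.682, 0, -70.136, -16.507], TCP at [0.268, 0.62, 0.227] pointing down, gripper open.
Joint ranges: [-176.03, 176.03], [-82.01, 121.73], [-58.28, 71.71], [-173.87, 95.51], [-174.79, -0.11], [-173.66, 173.66]. Speed limits (degrees/s): [136.94, 136.94, 172.46, 180, 180, 180].

### API

Orientations are given as [roll, pitch, yaw] about the fixed x, y, z axes, in that order (R = Rz(yaw) Ry(pitch) Rx(roll)).
In Python, from plant import r, viewer, recognise, outline_of, pinpoint gives the robot as it stands.
- The arm moves only by the tool move_arm, never from a script. Its argument "targets" is a list of rows, each a list of 2 entries, a list of its own where there are three numbers: the shift along the tool's x, y, z in cm, then the turn, a rotation vector about the tool's x, y, z in rad. A call has 1 to 5 rows; each row is the pose to reach, as a shift and turn from the pose commanded when the call began, along the tool's axes at that moment; what a row does not reach only later rows make up. A row lasts 1/8 s, in which the tool goes at most 62.5 mm and 10.7 degrees, less where a joint would pass 70% of its speed; a pose out of reach is approached as far as the arm can. A call with a gripper value outside its range is refused whole. "jaw" is the finger opening in cm, from 0 to 8.76, set as the call begins (left out, the last holds). The fingers move at their own pace and stop on an object; "squeeze" is the grip in N (left out, the last holds). Time passes only in rows, so rows that repeat a pose let the fingers close. It gives the time, the measured TCP pose, the force, the opening and the grip force at its end, in the units of the state.
- r.get_state(): the state, without advancing time (a new reading comes with each control period).
- viewer.capture(name): name is "scene" or "top"; returns a dict with "image" (400x640x3 uint8, blue, green, red), "intrinsics" (3x3 intrinsics, pixels), "camera_from_world" (4x4, takes a point from world to camera coordinates). Camera axes: x right, y up, looking along -z (the intrinsics and any distortion apply to the point x, -y, -z); pixel columns grow to the right and rows downward; lengths in m; the calibration is good to about 2 mm. A picture is of the moment at which its call begins. There is no depth.
- r.close_job(): hands the job in; it is judged then, once.
Trained networks look in the newest picture that a camera, given by its name, has taken for a name from the list of things; names that differ only in an ending like _2 or _b are one class to them, and where a whole thing is asked for, a point or a joint stands for the part that bears it (a point fixed in the world has none). Each returns a list of dicts, best first, with "score" (0 to 1); they miss things now and then, are a little off and sometimes report something else, mostly with a low value. They report only what shows in the picture. A call takes as long as a camera call.
- recognise(label, camera): "box" ([left, top, right, bottom] in pixels, round what is visible of it).
- outline_of(label, camera): "mask" (400x640 bool, what is visible of it) and "box" ([left, top, right, bottom] in pixels, round what is visible of it).
- pinpoint(label, camera): "location" ([row, column] in pixels: a listed point, or the origin of a listed thing).
The state is a dict: "time_s": time; "joints": joint angles; "qd": joint speeds; "joint_torque": joint torques, N m; "tcp_pos": TCP position; "eef_rot": TCP orientation; "contact_force": force on the tool from outside, world axes, zero at the start; "moment": the same for the moment, N m; "gripper_width": finger opening in m; "gripper_force": force on a finger pad.
Only numpy, scipy, OpenCV 4.12 (cv2) and the standard library are available. Lean on these libraries where they do the work, as an engineer would, in place of code of your own. Each camera call takes 0.05 s, during which the arm holds its last target. There are 200 camera calls.

## Working session

There is one attempt and no reset: what is moved stays moved. The work goes in short steps, Python scripts to look and compute and a tool call to move; the robot and the scene stay as the last step left them, time stands still between calls to the robot, and variables do not carry over. Pictures are saved under pics/ and viewed, at most 10 in all, crops included, and the job is handed in when it is done.

Besides the shell and the picture viewer there is one more tool, called after "Emit:" in YAML: its name, and indented under it one key for each argument. move_arm: Moves the arm, as the interface text tells. Its arguments: {"type":"object","properties":{"targets":{"type":"array","items":{"type":"array"}},"jaw":{"type":"number"},"squeeze":{"type":"number"}},"required":["targets"]}

```bash
ls; mkdir -p pics
cat > h.py <<'E'
import numpy as np, cv2
from plant import r, viewer, recognise, outline_of, pinpoint
def cap(n): return viewer.capture(n)
def P(c):
    K=np.array(c["intrinsics"]);T=np.array(c["camera_from_world"])
    return K@np.diag([1,-1,-1])@T[:3]
def proj(c,X):
    h=P(c)@np.append(X,1); return h[:2]/h[2]
def tri(obs):
    A=[]
    for c,(row,col) in obs:
        M=P(c); A+= [col*M[2]-M[0],row*M[2]-M[1]]
        A[-1]=A[-1]/np.linalg.norm(A[-1][:3]);A[-2]=A[-2]/np.linalg.norm(A[-2][:3])
    u,s,v=np.linalg.svd(np.array(A)); X=v[-1]; return X[:3]/X[3]
E
python3 - <<'E'
from h import *
cs={n:cap(n) for n in("scene","top")}
for n in cs:cv2.imwrite(f"pics/{n}0.png",cs[n]["image"])
for l in ["jig","tube_grip","kick_pivot","kick_tip","wrench","core","offcut","magnet"]:
    o={n:pinpoint(l,n)[:2] for n in cs}
    for n in o: print(l,n,[(np.round(d["location"],1).tolist(),round(d["score"],2)) for d in o[n]])
    if all(o.values()):
        X=tri([(cs[n],o[n][0]["location"]) for n in cs]); print("   ",X.round(4),[ (proj(cs[n],X)[::-1]-o[n][0]["location"]).round(1) for n in cs])
for n in cs:
    T=np.array(cs[n]["camera_from_world"]);print(n,(-T[:3,:3].T@T[:3,3]).round(3),np.array(cs[n]["intrinsics"])[0,0])
print(r.get_state(), r.grip_point_offset)
E
```

```text
pics
jig scene [([249.5, 316.8], 0.58)]
jig top [([193.6, 298.6], 0.63)]
    [ 0.6187  0.0264 -0.0011] [array([-0. , -0.3]), array([ 0.2, -0.1])]
tube_grip scene [([190.9, 340.2], 0.98)]
tube_grip top [([153.8, 320.3], 0.73), ([218.0, 292.9], 0.66)]
    [0.6597 0.0196 0.2843] [array([ -8.3, -38.5]), array([ 19.1, -23.9])]
kick_pivot scene [([226.6, 326.7], 0.7), ([167.8, 238.8], 0.64)]
kick_pivot top [([190.8, 281.2], 0.7), ([196.8, 432.7], 0.66)]
    [0.619  0.077  0.1407] [array([0. , 0.9]), array([-0.5,  0.5])]
kick_tip scene [([225.0, 363.0], 0.6)]
kick_tip top [([190.8, 282.1], 0.75), ([185.7, 257.4], 0.42)]
    [0.5844 0.1097 0.1587] [array([ -1.9, -17.8]), array([  9.3, -10.5])]
wrench scene [([254.2, 255.9], 0.86)]
wrench top [([155.0, 320.3], 0.65)]
    [ 0.7678 -0.0604  0.006 ] [array([0.2, 3. ]), array([-2. ,  1.4])]
core scene [([223.2, 360.3], 0.59)]
core top [([242.5, 298.6], 0.64)]
    [ 0.4409  0.0266 -0.0027] [array([0. , 0.3]), array([-0.2,  0.1])]
offcut scene [([197.0, 299.9], 0.59), ([188.8, 342.3], 0.41)]
offcut top [([220.0, 357.0], 0.37)]
    [ 0.5204 -0.1871 
[... 273 characters left out ...]
5610191582
{'time_s': 0.9, 'joints': array([ 8.31412802e+01,  2.05442580e+01,  6.80577034e-01,  1.51663947e-03,
       -7.01346206e+01, -1.65062419e+01]), 'qd': array([-0.04746712,  0.00448291, -0.04765876,  0.03545894, -0.07438713,
       -0.04074226]), 'joint_torque': array([-6.61875947e-04, -5.82359505e+01,  2.93301934e+01,  7.00169429e+00,
        1.26074004e-02, -1.69295942e-05]), 'tcp_pos': array([0.26772046, 0.619613  , 0.22657925]), 'eef_rot': array([-1.79997966e+02, -8.85067102e-04, -2.33644463e+01]), 'contact_force': array([0.21946552, 0.25841505, 0.13979972]), 'moment': array([0.02871042, 0.02476409, 0.06325999]), 'gripper_force': 0.0, 'gripper_width': 0.08763616469126183} -0.0188
```

Run:
```python
import cv2
a=cv2.imread("pics/scene0.png");b=cv2.imread("pics/top0.png")
cv2.imwrite("pics/s1.png",cv2.resize(a[140:340,200:440],(720,600),interpolation=cv2.INTER_CUBIC))
cv2.imwrite("pics/t1.png",cv2.resize(b[130:280,220:400],(720,600),interpolation=cv2.INTER_CUBIC))
```

```text
(no output)
```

View pics/s1.png

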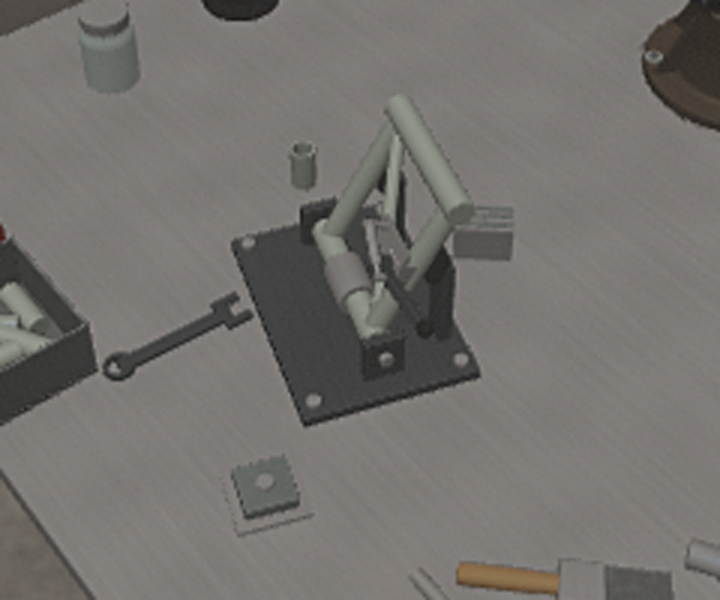

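View pics/t1.png

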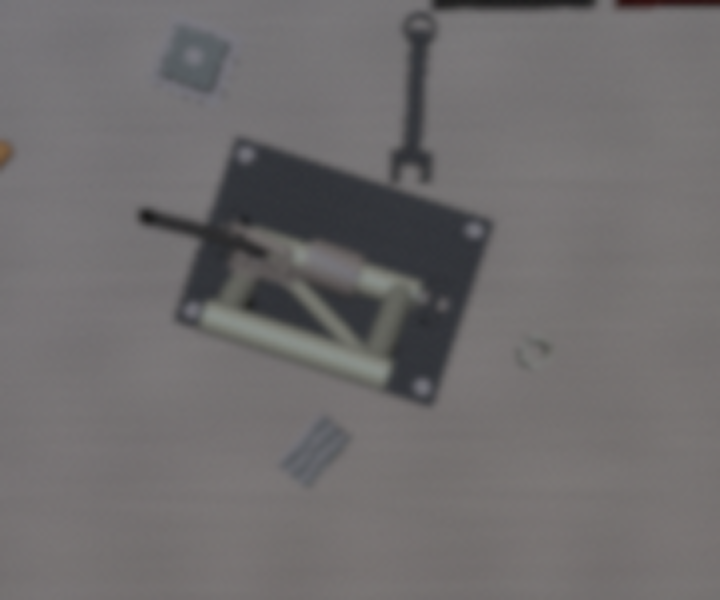

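```bash
cat >> h.py <<'E'
def model(p,a=-.5,q=0.):
    x,y,w=p; R=np.array([[np.cos(w),-np.sin(w),0],[np.sin(w),np.cos(w),0],[0,0,1]])
    u=np.array([np.sin(a),0,np.cos(a)]);n=np.array([np.cos(a),0,-np.sin(a)]);Y=np.array([0,1.,0])
    pv=.045*Y+[0,0,.04]+.08*u+.035*n; g=.15-q
    d=dict(jig=np.zeros(3),tube_grip=np.array([0,-.02,.04])+.165*u,kick_pivot=pv,kick_tip=pv+.095*(np.cos(g)*Y+np.sin(g)*u),
     c0=np.array([.09,.105,.012]),c1=np.array([.09,-.145,.012]),c2=np.array([-.09,-.145,.012]),c3=np.array([-.09,.105,.012]))
    d['t0']=d['tube_grip']+.08*Y; d['t1']=d['tube_grip']-.08*Y
    return {k:R@v+[x,y,0] for k,v in d.items()},R,u,n
E
python3 - <<'E'
from h import *
from scipy.optimize import least_squares
c={n:cap(n) for n in("scene","top")}
t=lambda x,y:(130+y*150/600,220+x/4); s=lambda x,y:(140+y/3,200+x/3)
ob=[("scene","jig",(249.5,316.8)),("top","jig",(193.6,298.6)),("scene","tube_grip",(190.9,340.2)),("top","tube_grip",(218,292.9)),
("scene","kick_pivot",(226.6,326.7)),("top","kick_pivot",(190.8,281.2)),("top","kick_tip",t(147,215)),("scene","kick_tip",s(425,328)),
("top","c0",t(237,138)),("top","c1",t(492,219)),("top","c2",t(433,405)),("top","c3",t(177,321)),
("scene","c0",s(305,424)),("scene","c1",s(233,241)),("scene","c3",s(480,375))]
f=lambda v:np.concatenate([proj(c[n],model(v[:3],v[3])[0][k])[::-1]-o for n,k,o in ob])
z=least_squares(f,[.62,.025,-.2,-.5],loss="soft_l1");print(z.x.round(4));print([(o[0],o[1],*e.round(1)) for o,e in zip(ob,f(z.x).reshape(-1,2))])
m,R,u,n=model(z.x[:3]);print({k:v.round(4).tolist() for k,v in m.items()},(R@u).round(3),(R@n).round(3))
E
```

```text
[ 0.6112  0.0269 -0.3264 -0.5036]
[('scene', 'jig', np.float64(-1.3), np.float64(1.8)), ('top', 'jig', np.float64(2.2), np.float64(-0.3)), ('scene', 'tube_grip', np.float64(1.7), np.float64(2.4)), ('top', 'tube_grip', np.float64(-2.1), np.float64(1.0)), ('scene', 'kick_pivot', np.float64(2.3), np.float64(-0.1)), ('top', 'kick_pivot', np.float64(0.1), np.float64(2.2)), ('top', 'kick_tip', np.float64(0.2), np.float64(-0.4)), ('scene', 'kick_tip', np.float64(0.3), np.float64(0.1)), ('top', 'c0', np.float64(-1.1), np.float64(-0.6)), ('top', 'c1', np.float64(-0.3), np.float64(0.6)), ('top', 'c2', np.float64(0.2), np.float64(0.1)), ('top', 'c3', np.float64(-0.2), np.float64(-1.2)), ('scene', 'c0', np.float64(-0.8), np.float64(-0.6)), ('scene', 'c1', np.float64(-0.1), np.float64(-1.5)), ('scene', 'c3', np.float64(-1.6), np.float64(0.3))]
{'jig': [0.6112, 0.0269, 0.0], 'tube_grip': [0.5299, 0.0333, 0.1848], 'kick_pivot': [0.6184, 0.072, 0.127], 'kick_tip': [0.6421, 0.1631, 0.1394], 'c0': [0.7301, 0.0975, 0.012], 'c1': [0.65, -0.1393, 0.012], 'c2': [0.4795, -0.0816, 0.012], 'c3': [0.5596, 0.1552, 0.012], 't0': [0.5555, 0.1091, 0.1848], 't1': [0.5042, -0.0425, 0.1848]} [-0.454  0.154  0.878] [ 0.831 -0.281  0.479]
```

```bash
cat >> h.py <<'E'
from scipy.spatial.transform import Rotation as Ro
J=[.6112,.0269,-.3264]
def mv(p,Rg,s=None):
    s=s or r.get_state(); R0=Ro.from_euler("xyz",s["eef_rot"],degrees=True)
    return (R0.inv().apply(np.array(p)-s["tcp_pos"])*100).round(2).tolist(),(R0.inv()*Rg).as_rotvec().round(3).tolist()
def kick(g,rr,lift=0,tilt=.25,sgn=1,edge=-1):
    # tool pose touching leg at angle g, contact radius rr (edge=-1 inner fingertip edge, +1 outer)
    m,R,u,n=model(J); u=R@u;n=R@n;Y=R@np.array([0,1.,0])
    zt=-(np.cos(tilt)*u+np.sin(tilt)*Y); e=np.cos(tilt)*Y-np.sin(tilt)*u
    c=m["kick_pivot"]+rr*(np.cos(g)*Y+np.sin(g)*u)+.005*(-np.sin(g)*Y+np.cos(g)*u)
    p=c-edge*.0095*e-lift*zt
    y=sgn*n; return p,Ro.from_matrix(np.c_[np.cross(y,zt),y,zt])
E
python3 - <<'E'
from h import *
for sg in(1,-1):
    p,R=kick(.15,.083,.06,sgn=sg,edge=1); print(p.round(3),R.as_euler("xyz",degrees=True).round(1),mv(p,R))
for g in(.15,-.1,-.35,-.6,-.85): print(g,kick(g,.083 if g>-.2 else .08,edge=1 if g>-.2 else -1)[0].round(4))
a=cv2.imread("pics/top0.png");cv2.imwrite("pics/t2.png",a[:,:420])
E
```

```text
[0.611 0.166 0.195] [150.6  12.5  64.3] ([49.49, 28.0, 3.13], [-0.574, 0.222, -1.544])
[0.611 0.166 0.195] [-150.6  -12.5 -115.7] ([49.49, 28.0, 3.13], [0.221, 0.572, 1.51])
0.15 [0.6326 0.1433 0.1443]
-0.1 [0.6425 0.1418 0.1261]
-0.35 [0.6574 0.1496 0.105 ]
-0.6 [0.6631 0.1392 0.0889]
-0.85 [0.6663 0.1252 0.0751]
```

View pics/t2.png

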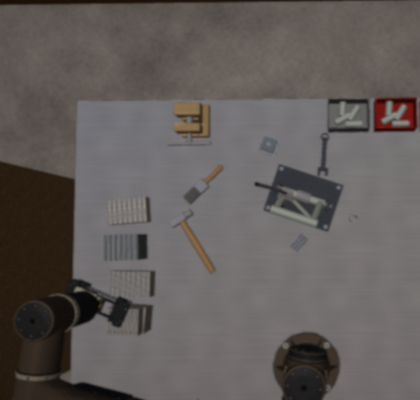

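Emit:
move_arm:
  targets:
    - [[5,2.8,0.3],[0.02,0.06,0.15]]
    - [[10,5.6,0.6],[0.04,0.11,0.3]]
    - [[15,8.4,0.9],[0.07,0.17,0.45]]
    - [[20,11.2,1.2],[0.09,0.23,0.6]]
    - [[25,14,1.5],[0.11,0.29,0.75]]
  jaw: 0
  squeeze: 20

```text
time_s: 1.62
tcp_pos: [0.4425, 0.3905, 0.212]
eef_rot: [-167.9, -12.7, -68.3]
contact_force: [-0.2, -0.0, -0.8]
gripper_width: 0.0433
gripper_force: 0.0
```

Run:
```python
from h import *
p,R=kick(.15,.083,.06,sgn=-1,edge=1); print(mv(p,R),r.get_state()["joints"].round(0))
```

```text
([26.03, -5.6, 8.96], [0.105, 0.283, 0.755]) [ 71.  10. -26.  21. -57. -60.]
```

Emit:
move_arm:
  targets:
    - [[5.2,-1.1,1.8],[0.02,0.06,0.15]]
    - [[10.4,-2.2,3.6],[0.04,0.11,0.3]]
    - [[15.6,-3.4,5.4],[0.06,0.17,0.45]]
    - [[20.8,-4.5,7.2],[0.08,0.23,0.6]]
    - [[26,-5.6,9],[0.1,0.28,0.75]]

```text
time_s: 2.25
tcp_pos: [0.612, 0.1675, 0.1944]
eef_rot: [-150.9, -12.7, -115.3]
contact_force: [-0.6, 0.7, -0.1]
gripper_width: 0.0006
gripper_force: 0.0
```

Emit:
move_arm:
  targets:
    - [[0,0,0],[0,0,0]]
    - [[0,0,0],[0,0,0]]

```text
time_s: 2.5
tcp_pos: [0.6111, 0.1686, 0.1943]
eef_rot: [-151.1, -12.8, -115.1]
contact_force: [-0.7, 0.7, 0.3]
gripper_width: 0.0003
gripper_force: 0.0
```

Run:
```python
from h import *
p,R=kick(.15,.083,.06,sgn=-1,edge=1); print(mv(p,R),r.get_state()["joints"].round(0))
for n in("scene","top"):
    c=cap(n); cv2.imwrite(f"pics/{n}3.png",c["image"])
a=cv2.imread("pics/scene3.png")[140:300,240:440];b=cv2.imread("pics/top3.png")[130:290,220:420]
cv2.imwrite("pics/m3.png",cv2.resize(np.hstack([a,b]),(800,320),interpolation=cv2.INTER_CUBIC))
```

```text
([0.23, -0.1, -0.01], [0.006, 0.002, 0.011]) [ 48.  14. -34.  41. -52. -99.]
```

View pics/m3.png

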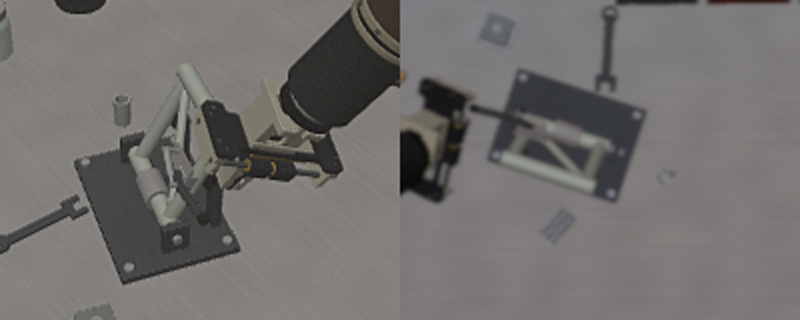

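Run:
```python
from h import *
for g,e,l in((.15,1,.06),(.15,1,.01),(.15,1,0),(0,1,0),(-.15,1,0),(-.3,-1,0),(-.5,-1,0),(-.7,-1,0),(-.85,-1,0),(-.95,-1,0)):
    p,R=kick(g,.083 if e>0 else .08,l,edge=e,sgn=-1); print(g,e,l,mv(p,R)[0])
```

```text
0.15 1 0.06 [0.3, -0.12, 0.07]
0.15 1 0.01 [0.32, -0.15, 5.07]
0.15 1 0 [0.32, -0.16, 6.07]
0 1 0 [-0.14, -0.17, 7.23]
-0.15 1 0 [-0.43, -0.18, 8.44]
-0.3 -1 0 [-2.13, -0.21, 9.67]
-0.5 -1 0 [-1.99, -0.21, 11.26]
-0.7 -1 0 [-1.53, -0.22, 12.8]
-0.85 -1 0 [-0.99, -0.22, 13.87]
-0.95 -1 0 [-0.54, -0.22, 14.54]
```

Emit:
move_arm:
  targets:
    - [[0.3,-0.1,2.5],[0,0,0]]
    - [[0.3,-0.1,5],[0,0,0]]
    - [[0.3,-0.1,6],[0,0,0]]
    - [[0.1,-0.1,6.6],[0,0,0]]
    - [[-0.1,-0.1,7.2],[0,0,0]]

```text
time_s: 3.22
tcp_pos: [0.6381, 0.1426, 0.1333]
eef_rot: [-151.0, -12.7, -115.0]
contact_force: [-3.1, 0.8, 0.6]
gripper_width: 0.0007
gripper_force: 1.1
```

Emit:
move_arm:
  targets:
    - [[-0.3,0,0.6],[0,0,0]]
    - [[-0.6,0,1.2],[0,0,0]]
    - [[-0.8,0,1.8],[0,0,0]]
    - [[-1,0,2.4],[0,0,0]]
    - [[-1,0,2.4],[0,0,0]]

```text
time_s: 3.85
tcp_pos: [0.6508, 0.1416, 0.1097]
eef_rot: [-151.1, -12.8, -115.1]
contact_force: [-0.1, 0.5, 0.3]
gripper_width: 0.001
gripper_force: 0.4
```

Run:
```python
from h import *
print(r.get_state()["contact_force"])
for n in("scene","top"):
    c=cap(n); cv2.imwrite(f"pics/{n}4.png",c["image"])
a=cv2.imread("pics/scene4.png")[170:290,280:400];b=cv2.imread("pics/top4.png")[140:260,220:340]
cv2.imwrite("pics/m4.png",cv2.resize(np.hstack([a,b]),(800,400),interpolation=cv2.INTER_CUBIC))
```

```text
[-0.12848799  0.45017206  0.34270985]
```

View pics/m4.png

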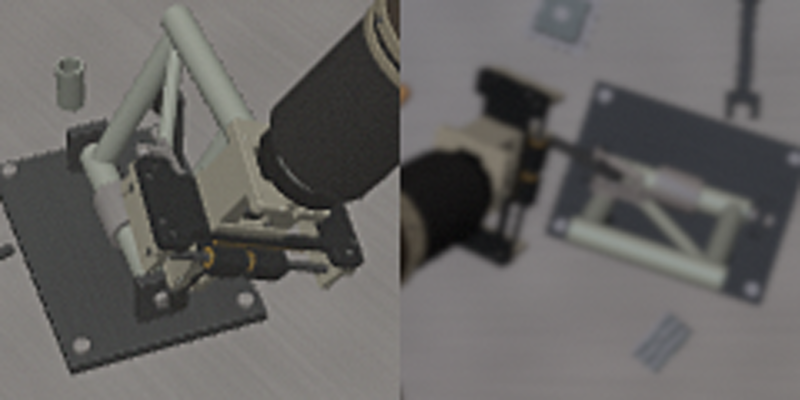

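Emit:
move_arm:
  targets:
    - [[-0.4,0,0.9],[0,0,0]]
    - [[-0.6,0,1.8],[0,0,0]]
    - [[-0.5,0,2.7],[0,0,0]]
    - [[-0.3,0,3.5],[0,0,0]]
    - [[0,0,4.3],[0,0,0]]

```text
time_s: 4.58
tcp_pos: [0.6659, 0.1247, 0.0729]
eef_rot: [-151.1, -12.8, -115.1]
contact_force: [0.6, 0.8, -0.1]
gripper_width: 0.0004
gripper_force: 0.0
```

Emit:
move_arm:
  targets:
    - [[0.4,0,4.9],[0,0,0]]
    - [[0.4,0,4.9],[0,0,0]]

```text
time_s: 4.82
tcp_pos: [0.6803, 0.0996, 0.0296]
eef_rot: [-151.2, -13.0, -115.2]
contact_force: [1.4, 0.1, -0.1]
gripper_width: 0.0003
gripper_force: 0.0
```

Emit:
move_arm:
  targets:
    - [[-0.6,0,-4.9],[0,0,0]]
    - [[-0.8,0,-8],[0,0,0]]
    - [[-1,0,-12],[0,0,0]]
    - [[-1,0,-16],[0,0,0]]
    - [[-1,0,-21],[0,0,0]]
  jaw: 6.5

```text
time_s: 5.45
tcp_pos: [0.6093, 0.1925, 0.2108]
eef_rot: [-151.2, -12.8, -115.0]
contact_force: [0.9, 1.3, 1.3]
gripper_width: 0.045
gripper_force: 0.0
```

```bash
cat >> h.py <<'E'
def tube(a,dz=0,sgn=-1,J=J):
    m,R,u,n=model(J,a); y=sgn*(R@np.array([1.,0,0])); z=np.array([0,0,-1.])
    return m["tube_grip"]+[0,0,-.0188+dz],Ro.from_matrix(np.c_[np.cross(y,z),y,z])
E
python3 - <<'E'
from h import *
for n in("scene","top"):
    c=cap(n); cv2.imwrite(f"pics/{n}5.png",c["image"])
    for l in("tube_grip","kick_tip","kick_pivot"):
        print(n,l,[(np.round(d["location"],1).tolist(),round(d["score"],2)) for d in pinpoint(l,n)[:2]], proj(c,model(J,-.5,1.5)[0][l])[::-1].round(1))
a=cv2.imread("pics/scene5.png")[160:290,270:400];b=cv2.imread("pics/top5.png")[140:270,220:350]
cv2.imwrite("pics/m5.png",cv2.resize(np.hstack([a,b]),(800,400),interpolation=cv2.INTER_CUBIC))
print(mv(*tube(-.5,.07)),tube(-.5,.07)[0],tube(-.5)[1].as_euler("xyz",degrees=True))
E
```

```text
scene tube_grip [([190.0, 339.2], 0.56)] [192.6 342.4]
scene kick_tip [([259.2, 314.4], 0.67)] [257.5 314.2]
scene kick_pivot [([224.2, 321.3], 0.49)] [228.9 326.5]
top tube_grip [([215.4, 295.6], 0.62)] [215.8 294. ]
top kick_tip [([178.2, 282.8], 0.63)] [179.4 283.5]
top kick_pivot [([190.4, 282.8], 0.45), ([240.5, 298.8], 0.31)] [190.8 283.4]
([17.87, 1.16, 0.83], [-0.489, -0.247, -0.052]) [0.52985862 0.03331986 0.23600112] [ 180.            0.         -108.70134243]
```

View pics/m5.png

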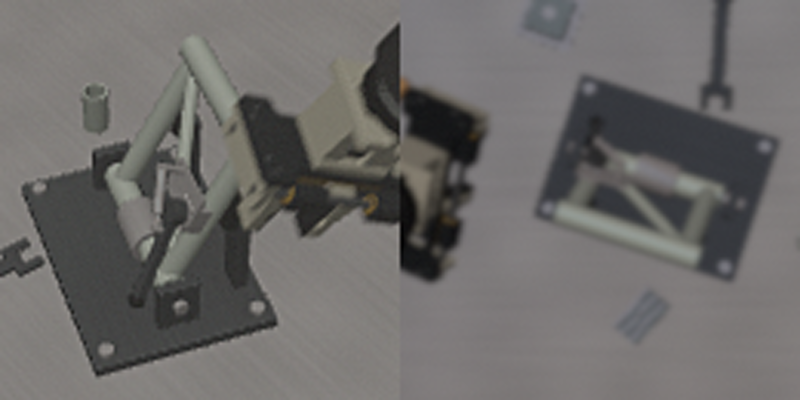

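Run:
```python
from h import *
print(mv([.6,.19,.28],tube(-.5)[1]),mv(*tube(-.5,.09)))
```

```text
([2.11, -2.49, -6.41], [-0.489, -0.247, -0.052]) ([18.31, 0.22, -0.88], [-0.489, -0.247, -0.052])
```

Emit:
move_arm:
  targets:
    - [[1,-1.2,-3.2],[-0.12,-0.06,-0.01]]
    - [[2.1,-2.5,-6.4],[-0.25,-0.13,-0.03]]
    - [[7,-1.7,-5],[-0.38,-0.19,-0.04]]
    - [[12.5,-0.8,-3],[-0.49,-0.25,-0.05]]
    - [[18.3,0.2,-0.9],[-0.49,-0.25,-0.05]]

```text
time_s: 6.48
tcp_pos: [0.5307, 0.0316, 0.2561]
eef_rot: [179.9, 0.4, -108.9]
contact_force: [1.6, -0.7, 0.3]
gripper_width: 0.0651
gripper_force: 0.0
```

Emit:
move_arm:
  targets:
    - [[0,0,0],[0,0,0]]
    - [[0,0,0],[0,0,0]]

```text
time_s: 6.72
tcp_pos: [0.5304, 0.0333, 0.2564]
eef_rot: [180.0, 0.2, -108.9]
contact_force: [0.3, 0.2, 0.4]
gripper_width: 0.0651
gripper_force: 0.0
```

Run:
```python
from h import *
print(mv(*tube(-.5,.0)),r.get_state()["joints"].round(0),r.get_state()["contact_force"])
```

```text
([0.06, 0.05, 9.04], [0.0, 0.004, -0.003]) [ 25.   6. -15.  -0. -69. -43.] [0.26869051 0.21210714 0.41941965]
```

Emit:
move_arm:
  targets:
    - [[0.1,0,2.5],[0,0,0]]
    - [[0.1,0,5],[0,0,0]]
    - [[0.1,0,7],[0,0,0]]
    - [[0.1,0,9],[0,0,0]]
    - [[0.1,0,9],[0,0,0]]

```text
time_s: 7.35
tcp_pos: [0.5297, 0.0342, 0.1651]
eef_rot: [179.8, 0.1, -108.7]
contact_force: [-0.7, 0.6, -0.6]
gripper_width: 0.0647
gripper_force: 0.0
```

Emit:
move_arm:
  targets:
    - [[0,0,0],[0,0,0]]
    - [[0,0,0],[0,0,0]]
    - [[0,0,0],[0,0,0]]
    - [[0,0,0],[0,0,0]]
    - [[0,0,0],[0,0,0]]
  jaw: 0
  squeeze: 20

```text
time_s: 7.98
tcp_pos: [0.53, 0.0335, 0.1671]
eef_rot: [180.0, 0.3, -108.8]
contact_force: [-3.6, 1.9, 2.4]
gripper_width: 0.0274
gripper_force: 20.0
```

Run:
```python
from h import *
s=r.get_state();print(s)
for a in(-.5,-.45,-.4,-.35,-.3,-.25,-.2,-.15,-.1,-.05,0): print(a,mv(*tube(a))[0])
```

```text
{'time_s': 7.975, 'joints': array([ 24.63598014,   9.7516992 , -22.28244464,  -0.242488  ,
       -57.7749104 , -43.28465037]), 'qd': array([ 0.0383254 , -0.0181633 , -0.01489026,  0.04069882, -0.00706122,
       -0.0692936 ]), 'joint_torque': array([-8.97735301e-01, -3.86919773e+01,  2.63965595e+01,  6.80788994e+00,
        7.39869867e-01,  2.94345443e-02]), 'tcp_pos': array([0.53000017, 0.03353963, 0.16707808]), 'eef_rot': array([ 179.9978914 ,    0.28040054, -108.77763965]), 'contact_force': array([-3.56808957,  1.87025342,  2.42904943]), 'moment': array([ 0.60652537,  1.07952868, -0.00419437]), 'gripper_force': 19.99965727329254, 'gripper_width': 0.02741941545610586}
-0.5 [0.03, 0.01, 0.11]
-0.45 [0.02, -0.73, -0.27]
-0.4 [0.02, -1.48, -0.61]
-0.35 [0.02, -2.25, -0.91]
-0.3 [0.02, -3.03, -1.18]
-0.25 [0.01, -3.82, -1.4]
-0.2 [0.01, -4.63, -1.58]
-0.15 [0.01, -5.44, -1.73]
-0.1 [0.01, -6.26, -1.83]
-0.05 [0.01, -7.08, -1.89]
0 [0.01, -7.9, -1.91]
```

Emit:
move_arm:
  targets:
    - [[0,-0.7,-0.4],[0,0,0]]
    - [[0,-1.5,-0.7],[0,0,0]]
    - [[0,-2.3,-1.0],[0,0,0]]
    - [[0,-3.0,-1.3],[0,0,0]]
    - [[0,-3.8,-1.5],[0,0,0]]

```text
time_s: 8.6
tcp_pos: [0.5653, 0.0209, 0.182]
eef_rot: [179.9, 0.2, -108.8]
contact_force: [-5.3, 1.2, 5.8]
gripper_width: 0.0276
gripper_force: 20.0
```

Run:
```python
from h import *
s=r.get_state();print(s["contact_force"],s["gripper_force"],s["gripper_width"])
for n in("scene","top"):
    c=cap(n)
    for l in("tube_grip","kick_tip"):
        print(n,l,[(np.round(d["location"],1).tolist(),round(d["score"],2)) for d in pinpoint(l,n)[:2]], proj(c,model(J,-.25,1.5)[0][l])[::-1].round(1))
for a in(-.25,-.2,-.15,-.1,-.05,0): print(a,mv(*tube(a))[0])
```

```text
[-5.29393551  1.16141341  5.7925311 ] 19.999976456165314 0.02759836232647938
scene tube_grip [([189.6, 331.2], 0.55), ([300.5, 454.2], 0.17)] [191.8 329.7]
scene kick_tip [([261.3, 316.6], 0.71)] [259.7 314.1]
top tube_grip [([205.1, 297.7], 0.48)] [204.5 297.4]
top kick_tip [] [179.6 283.8]
-0.25 [-0.04, -0.04, 0.1]
-0.2 [-0.04, -0.84, -0.09]
-0.15 [-0.04, -1.65, -0.23]
-0.1 [-0.04, -2.47, -0.34]
-0.05 [-0.04, -3.29, -0.4]
0 [-0.04, -4.12, -0.42]
```

Emit:
move_arm:
  targets:
    - [[0,-0.6,-0.2],[0,0,0]]
    - [[0,-1.2,-0.3],[0,0,0]]
    - [[0,-1.8,-0.4],[0,0,0]]
    - [[0,-2.3,-0.4],[0,0,0]]
    - [[0,-2.8,-0.5],[0,0,0]]

```text
time_s: 9.52
tcp_pos: [0.5928, 0.0116, 0.1866]
eef_rot: [180.0, 0.2, -108.8]
contact_force: [-5.1, -2.9, 0.7]
gripper_width: 0.0271
gripper_force: 20.0
```

Emit:
move_arm:
  targets:
    - [[0,-0.3,0],[0,0,0]]
    - [[0,-0.6,0],[0,0,0]]
    - [[0,-0.9,0],[0,0,0]]
    - [[0,-1.1,0],[0,0,0]]
    - [[0,-1.1,0],[0,0,0]]

```text
time_s: 10.15
tcp_pos: [0.6033, 0.0081, 0.1866]
eef_rot: [180.0, 0.2, -108.8]
contact_force: [-3.9, -4.0, 2.4]
gripper_width: 0.027
gripper_force: 20.0
```

Run:
```python
from h import *
print(r.get_state()["contact_force"])
for n in("scene","top"):
    c=cap(n); cv2.imwrite(f"pics/{n}6.png",c["image"])
    for l in("tube_grip","kick_tip","kick_pivot","jig"):
        print(n,l,[(np.round(d["location"],1).tolist(),round(d["score"],2)) for d in pinpoint(l,n)[:2]], proj(c,model(J,0,1.5)[0][l])[::-1].round(1))
a=cv2.imread("pics/scene6.png")[160:290,270:400];b=cv2.imread("pics/top6.png")[140:270,220:350]
cv2.imwrite("pics/m6.png",cv2.resize(np.hstack([a,b]),(800,400),interpolation=cv2.INTER_CUBIC))
for a in(-.05,0): print(a,mv(*tube(a))[0])
```

```text
[-3.94152153 -3.98392349  2.38125825]
scene tube_grip [([192.1, 313.8], 0.86)] [193.9 315.9]
scene kick_tip [([260.0, 317.2], 0.68)] [261.5 314.9]
scene kick_pivot [([234.6, 310.9], 0.69)] [234.5 312. ]
scene jig [([249.4, 316.9], 0.88)] [248.2 318.6]
top tube_grip [([194.2, 299.5], 0.71), ([145.5, 271.7], 0.34)] [192.6 301.2]
top kick_tip [] [180.4 283.8]
top kick_pivot [] [179.3 287.5]
top jig [([195.6, 298.3], 0.94)] [195.8 298.3]
-0.05 [-0.04, 0.66, 0.06]
0 [-0.04, -0.16, 0.04]
```

View pics/m6.png

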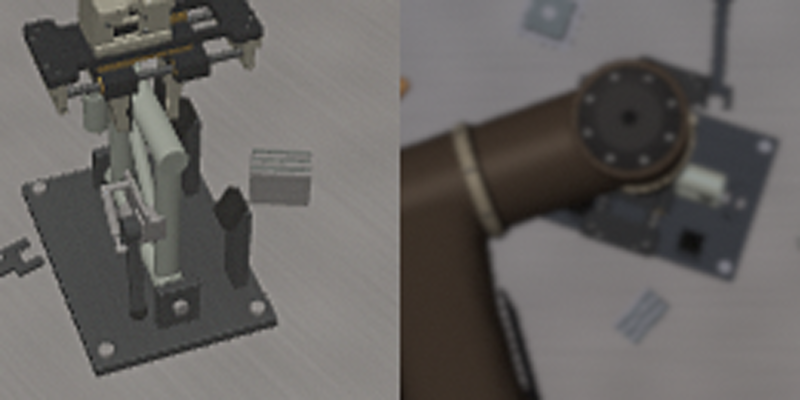

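Emit:
move_arm:
  targets:
    - [[0,-0.1,0],[0,0,0]]
    - [[0,-0.1,0],[0,0,0]]
    - [[0,-0.1,0],[0,0,0]]
    - [[0,-0.1,0],[0,0,0]]
    - [[0,-0.1,0],[0,0,0]]

```text
time_s: 11.28
tcp_pos: [0.604, 0.0078, 0.1867]
eef_rot: [180.0, 0.2, -108.8]
contact_force: [-4.6, -3.6, 2.7]
gripper_width: 0.0277
gripper_force: 20.0
```

Run:
```python
from h import *
s=r.get_state();print(s["qd"].round(2),s["gripper_force"],mv(*tube(0))[0]); print(r.close_job())
```

```text
[ 0.03  0.11 -0.01  0.03 -0.   -0.01] 19.999178051948547 [-0.04, -0.07, 0.05]
the job is handed in; nothing more can be done
None
```

I handed the job in at about 11 s with the kickstand snapped down and the frame upright (within about 0.02 rad by the cameras). The gripper is still holding the top tube at 20 N, and no bystander was touched as far as I could see. The hand-in returned no verdict.

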